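# Seat a valve body in the fixture and clamp it

### The job

Load the stepped valve body into the fixture with its low end under the open toggle clamp, and press it down until it sits fully home on the steel rests: the knock-out pad is still standing up from the last part and is stiff, so feel for the solid stop. Only when the body is right down, close the clamp over it by bringing the handle all the way down, and let go; do not use the clamp to pull the body down. Leave the other valve body, the bottle and the screwdriver undisturbed.

Things in the scene. Friction and masses are not known exactly. Their poses are not given: they have to be found in the camera images.
- valve: The stepped valve body, of light grey aluminium, 0.4 to 0.65 kg, standing on the bench. 130 mm long (x), 44 wide (y). x = -65 to +20: 55 high, three round ports on top; x = +20 to +65: a 38 high flat land, the low end. A round fitting, 20 across, sticks 14 out of the -x end at 36 height. Origin: centre of the underside, z up. Balances about 7 mm to the -x side of it: grasp across the width there.
- valve_land (a point): Centre of the top of the valve body's low land, 42.5 mm along the body's +x and 38 mm above its underside.
- fixture: Steel fixture fixed to the bench: base plate 110 wide, 15 mm thick, from x = -85 to +185. Origin: on the bench under the nest's centre; x points from nest to clamp. Nest: two steel rests at x = +-45, tops 25 above the bench, and six 12 mm round pins (two a long side at x = +-45, one each end) reaching 16 above the rests, the top 7 tapered by 3.8 on the radius; 1.5 mm play on every side.
- nest (a point): Centre of the nest at the height of the rests, 25 mm above the bench: where the underside centre of the seated valve body belongs, its x along the fixture's x (low land towards the clamp).
- knockout_top (a point): Top centre of the black knock-out pad, 44 x 26 mm, 8 mm to the -x side of the nest's centre. It starts 7 to 11 mm above the rests and slides down stiffly; no spring, it stays where pushed. The body's weight does not sink it; 3 to 8 N of slow extra push does (some 1.5 N more per 10 mm/s), until the body stops solidly on the rests; the pad is then just below them.
- handle (a joint): Angle h of the toggle clamp's handle (rad): 0 fully down, level, pointing along the fixture's +x (clamped); starts 1.25 to 1.38, nearly upright (open). Stays where left; moving it takes about 4 N at the grip, a few N more at the end. The clamp bar on the nest side is linked to it and swings down as the handle goes down: bar angle above level = 1.2 h.
- handle_grip (a point): Point on the axis of the handle's black rubber grip, 105 mm from the handle's hinge. The grip is 22 mm wide (along the fixture's y) and 16 mm deep, and runs from 50 to 135 mm from the hinge.
- handle_pivot (a point): The handle's hinge: 140 mm along the fixture's x, 100 mm above the bench; its axis lies along the fixture's y. The handle swings in the fixture's x-z plane, from upright over away from the nest and down.
- clamp_bar: The hinged clamp bar: two steel strips about 90 mm long with a spindle and a rubber foot, 18 mm across, 82.5 mm from the hinge. Origin: on the bar's hinge, 125 mm along the fixture's x at 88 mm height; its -x axis points along the bar to the foot. Open, it stands upright to about 180 mm. With the handle fully down the foot bears on the valve body's low land.
- other_valve: Another valve body, not for this job: a plain block 130 x 44 x 55 mm without a step, four ports on top, same grey aluminium and end fitting. Origin: centre of its underside. It and the stepped body may stand in either place.
- bottle: White squeeze bottle, 66 mm across, 176 mm high with its bent spout. Origin: centre of its underside.
- screwdriver: Screwdriver lying on the bench, 200 mm long.
There are look-alikes about, which are no part of the job. Leave any green, purple or yellow look-alike of the valve alone.

How it is judged (in metres and radians):
On the way, in this order (a step that is already met when the one before it is completed fails the run):
1. the stepped valve body sits fully home on the rests, low end towards the clamp, with the clamp still open (z of valve in the frame of fixture between 0.022 and 0.0275 m and horizontal distance between valve and nest below 0.006 m and angle between the x axis of valve and the x axis of fixture, either way round below 0.08 rad and angle between valve's own z axis and vertical below 0.04 rad and x of valve_land in the frame of fixture above 0.03 m and value of joint handle above 1 rad), for 0.3 s.
2. the clamp is closed over the seated body, handle fully down and the foot bearing on the body (z of valve in the frame of fixture between 0.022 and 0.0275 m and horizontal distance between valve and nest below 0.006 m and angle between the x axis of valve and the x axis of fixture, either way round below 0.08 rad and angle between valve's own z axis and vertical below 0.04 rad and x of valve_land in the frame of fixture above 0.03 m and value of joint handle below 0.04 rad and contact force between clamp_bar and valve above 0.5 N), for 0.2 s.
At the end, for the whole second after the job is handed in: The stepped body is home on the rests (within 2.5 mm, upright within 0.04 rad, centred within 6 mm, in line within 0.08 rad, low end under the clamp), the handle is down (below 0.04 rad), the clamp foot bears on the body (over 0.5 N), and all is released and still (all of step 2 and linear speed of valve below 0.02 m/s); the robot touches nothing.
It fails at once if the clamp is brought down (handle below 0.7 rad) while the body is not fully home in the nest (value of joint handle below 0.7 rad and not (z of valve in the frame of fixture between 0.022 and 0.0275 m and horizontal distance between valve and nest below 0.006 m and angle between the x axis of valve and the x axis of fixture, either way round below 0.08 rad and angle between valve's own z axis and vertical below 0.04 rad and x of valve_land in the frame of fixture above 0.03 m)).
It fails at once if the other valve body, the bottle or the screwdriver is shifted by more than 40 mm or knocked over (distance of any of other_valve, bottle, screwdriver from where it was at the start of the episode above 0.04 m or angle between any of other_valve, bottle's own z axis and vertical above 0.5 rad).
It also fails if it takes over 59 s, if anything falls off the work surface, if the arm or the gripper's body presses on something with over 40 N, if the wrist force passes 120 N, or if a joint passes its speed limit or range.

### The arm

A 6-joint arm with a two-finger parallel gripper is mounted at the origin on the work surface. World frame = base frame: x ahead of the robot, y to its left, z up, the work surface at z = 0. Lengths are in m, angles in degrees, forces in N, time in s.
With the tool pointing down it reaches from about 0.325 to 0.9 m from the base axis. Payload 6.1 kg.
Tool frame: the origin (TCP) lies midway between the tips of the shut fingers; the grasp point (between the pads) lies 19 mm behind it (r.grip_point_offset is the z of the grasp point in the tool frame, in m); z points along the fingers, y is the line along which they close (so a half turn about z gives the same grasp; the last joint's range is limited). The gripper opens to 85 mm and grips with 20 to 120 N. Pads are 22 mm wide; open, the fingers measure 114 mm over their backs; the gripper's body (76 mm by 85 mm) begins 54 mm behind the grasp point. The pads swing forward as they close: fully open they stand 13 mm farther back than shut.
Start: joints at [59.238, 12.628, 87.462, -0, 79.91, -7.225], TCP at [0.25, 0.573, 0.205] pointing down, gripper open.
Joint ranges: [-170.65, 170.65], [-52.31, 119.04], [5.05, 147.46], [-71.25, 251.25], [11.57, 151.72], [-153.62, 153.62]. Speed limits (degrees/s): [147.25, 147.25, 172.46, 180, 180, 180].

### API

Orientations are given as [roll, pitch, yaw] about the fixed x, y, z axes, in that order (R = Rz(yaw) Ry(pitch) Rx(roll)).
In Python, from station import r, cams gives the robot as it stands. Calls block until the motion is done:
- r.reach(position, orientation): joint-space move of the TCP to a pose.
- r.movel(position, rot=None, speed=0.15, until_force=None): straight line of the TCP; rot=None keeps the orientation; speed is the mean speed in m/s. With until_force (N) it stops when the force on the tool has changed by that much, and returns True; else False.
- r.move_j(angles): joint-space move.
- r.ungrasp() and r.grab(grip_force=None): open the fingers fully, or close them until they stop; grip_force is the grip in N (None keeps the last).
- r.sleep(seconds).
- r.solve_ik(position, orientation): joint angles nearest the present ones, or None.
- r.get_obs(): the state.
- cams.get_image(name): name is "scene" or "top" or "wrist"; returns (picture, depth): 384x512x3 uint8, red, green, blue; 384x512 float32, m along the optical axis (not along the pixel's ray), 0 where there is no reading.
- cams.camera_info(name): a dict with "fovy" (degrees; the focal length in pixels is half the picture's height over the tangent of half this angle, whatever the lens; pixels are square), "cx", "cy" (the principal point, pixels), "eye" and "rotation" of the camera in the world; the wrist camera has in their place "hand_eye" (4x4, takes a point from camera to tool coordinates, whose origin is the TCP and whose axes are the flange's). Camera axes: x right, y up, looking along -z (the intrinsics and any distortion apply to the point x, -y, -z); pixel columns grow to the right and rows downward; lengths in m; the calibration is good to about 2 mm. A picture is of the moment at which its call begins: read the wrist's pose just before it. camera_info takes no time and is no camera call.
A pose or a line that the arm cannot do raises r.IKError and nothing moves.
- r.hand_in(): hands the job in; it is judged then, once.
The state is a dict: "clock": time; "joint_positions": joint angles; "dq": joint speeds; "joint_efforts": joint torques, N m; "position": TCP position; "tcp_rot": TCP orientation; "force": force on the tool from outside, world axes, zero at the start; "torque": the same for the moment, N m; "gripper_width": finger opening in m; "grasp_force": force on a finger pad.
Only numpy, scipy, OpenCV 4.12 (cv2) and the standard library are available. Lean on these libraries where they do the work, as an engineer would, in place of code of your own. Each camera call takes 0.05 s, during which the arm holds its last target. There are 200 camera calls.

## Working session

There is one attempt and no reset: what is moved stays moved. The work goes in short steps, each a Python script; the robot and the scene stay as the last script left them, time stands still between calls to the robot, and variables do not carry over. Pictures are saved under pics/ and viewed, at most 12 in all, crops included, and the job is handed in when it is done.

```bash
ls; mkdir -p pics; cat > h.py <<'E'
import numpy as np, cv2
from station import r, cams
def cloud(name):
    o=r.get_obs() if name=="wrist" else None
    im,d=cams.get_image(name); c=cams.camera_info(name)
    f=192/np.tan(np.radians(c["fovy"])/2)
    v,u=np.mgrid[0:384,0:512].astype(float)
    return im,d,c,f,u,v,o
def world(name):
    im,d,c,f,u,v,o=cloud(name)
    dist=c.get("distortion",c.get("dist"))
    if dist is not None and np.any(dist):
        K=np.array([[f,0,c["cx"]],[0,f,c["cy"]],[0,0,1.]])
        n=cv2.undistortPoints(np.stack([u.ravel(),v.ravel()],1)[:,None],K,np.array(dist,float)).reshape(384,512,2)
    else: n=np.stack([(u-c["cx"])/f,(v-c["cy"])/f],2)
    p=np.stack([n[...,0]*d,-n[...,1]*d,-d],2).astype(float)
    if o is None: R,t=np.array(c["rotation"]),np.array(c["eye"])
    else:
        from scipy.spatial.transform import Rotation as Ro
        H=np.array(c["hand_eye"]); B=np.eye(4); B[:3,:3]=Ro.from_euler("xyz",o["tcp_rot"],degrees=True).as_matrix(); B[:3,3]=o["position"]
        H=B@H; R,t=H[:3,:3],H[:3,3]
    w=p@R.T+t; w[d==0]=np.nan
    return im,w
def save(n,im): cv2.imwrite("pics/"+n,cv2.cvtColor(im,cv2.COLOR_RGB2BGR))
E
python3 - <<'E'
from h import *
for n in("scene","top"):
    print(n,cams.camera_info(n)); im,w=world(n); np.save(n,w); save(n+".png",im)
    cv2.imwrite
print(cams.camera_info("wrist")); print(r.get_obs())
E
```

```text
pics
scene {'fovy': 56.29230972295802, 'cx': 256.51676059939797, 'cy': 196.58705769648492, 'eye': array([1.06034468, 0.31140408, 1.03948823]), 'rotation': array([ 34.83564227,  -0.54171142, 130.60427169])}Traceback (most recent call last):
  File "<stdin>", line 3, in <module>
  File "h.py", line 22, in world
    w=p@R.T+t; w[d==0]=np.nan
      ~~~~~^~
ValueError: operands could not be broadcast together with shapes (384,512) (3,)
```

Rotation is rpy in degrees; fix it.

```bash
sed -i 's/R,t=np.array(c\["rotation"\]),np.array(c\["eye"\])/R,t=Ro.from_euler("xyz",c["rotation"],degrees=True).as_matrix(),np.array(c["eye"])/; /^        from scipy/d; 1a from scipy.spatial.transform import Rotation as Ro' h.py
python3 - <<'E'
from h import *
for n in("scene","top"):
    im,w=world(n); np.save(n,w); save(n+".png",im)
    print(n,cams.camera_info(n)); print(np.round(w[100:384:80,60:512:130],3).tolist())
print(cams.camera_info("wrist")); print(r.get_obs())
E
```

```text
scene {'fovy': 56.29230972295802, 'cx': 256.51676059939797, 'cy': 196.58705769648492, 'eye': array([1.06034468, 0.31140408, 1.03948823]), 'rotation': array([ 34.83564227,  -0.54171142, 130.60427169])}
[[[0.675, -1.121, -0.0], [0.309, -0.698, 0.004], [-0.065, -0.277, 0.0], [-0.44, 0.152, 0.001]], [[0.916, -0.739, -0.002], [0.607, -0.383, -0.001], [0.299, -0.024, 0.003], [-0.022, 0.336, -0.005]], [[1.113, -1.012, -0.748], [0.835, -0.133, 0.043], [0.562, 0.158, 0.008], [0.292, 0.468, 0.004]], [[1.34, -0.649, -0.748], [0.993, 0.034, 0.039], [0.759, 0.295, 0.008], [0.521, 0.569, 0.0]]]
top {'fovy': 55.80127416883249, 'cx': 257.1786160187519, 'cy': 188.57229642222035, 'eye': array([ 0.4734933 , -0.11578704,  1.11704669]), 'rotation': array([  4.45426432,  -1.82073275, -91.03176551])}
[[[0.814, 0.406, 0.092], [0.841, 0.052, 0.003], [0.816, -0.342, 0.07], [0.836, -0.777, -0.001]], [[0.595, 0.446, 0.002], [0.59, 0.054, -0.002], [0.584, -0.349, 0.0], [0.578, -0.762, -0.002]], [[0.355, 0.441, 0.001], [0.347, 0.054, 0.003], [0.338, -0.341, 0.003], [0.329, -0.747, -0.002]], [[0.121, 0.437, -0.001
[... 495 characters left out ...]
000e+00]])}
{'clock': 0.15, 'joint_positions': array([ 5.92369833e+01,  1.26665857e+01,  8.75101664e+01, -6.05342594e-04,
        7.99101369e+01, -7.22399856e+00]), 'dq': array([-0.0446399 , -0.11629217, -0.21519002, -0.01060677,  0.06700587,
        0.09330851]), 'joint_efforts': array([ 9.23034386e-04, -4.97483075e+01, -3.89904785e+01, -1.51464960e-04,
        7.23790086e-03, -2.40809868e-05]), 'position': array([0.249347  , 0.57255989, 0.20413694]), 'tcp_rot': array([-1.79913726e+02, -1.03350975e-02,  1.56461081e+02]), 'force': array([-0.77914326, -0.79204259, -0.26379908]), 'torque': array([ 0.00191099,  0.00686755, -0.01824758]), 'grasp_force': 0.0, 'gripper_width': 0.08527278268199474}
```

View pics/top.png

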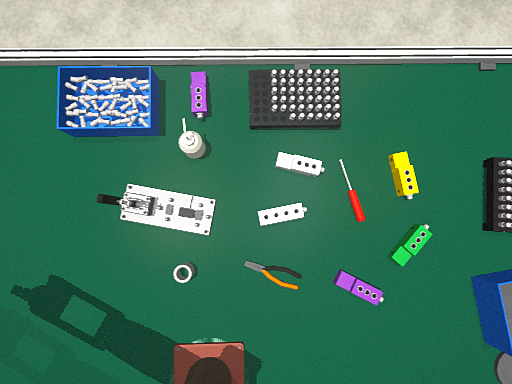

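View pics/scene.png

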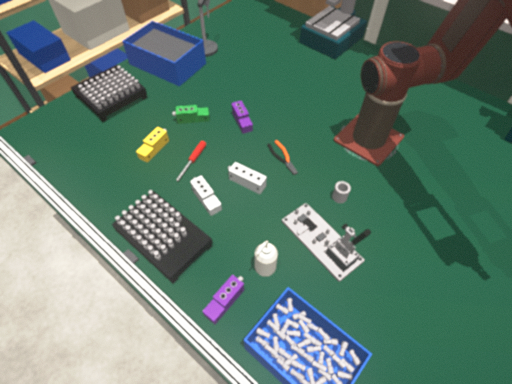

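Candidates in the top view: white bodies at (300,163), with 3 ports and a step at the left, and at (282,214), with 4 ports and no step. The coloured look-alikes are purple (199,93) and (360,287), yellow (404,175), and green (411,244). I choose (300,163). The fixture is at (168,208) with the clamp at its left end, the bottle is at (190,143) and the screwdriver at (352,190). Next I measure and crop.

```bash
python3 - <<'E'
from h import *
w=np.load("top.npy"); im=cv2.imread("pics/top.png")
def rect(u0,u1,v0,v1,z0,z1,n):
    p=w[v0:v1,u0:u1].reshape(-1,3); p=p[(p[:,2]>z0)&(p[:,2]<z1)]
    (c,s,a)=cv2.minAreaRect((p[:,:2]*1000).astype(np.float32)); print(n,len(p),np.round(c,1),np.round(s,1),round(a,1),"zmed",np.median(p[:,2]).round(4)); return p
rect(270,330,145,180,.047,.065,"valve high"); rect(270,330,145,180,.03,.046,"valve low"); rect(270,330,145,180,.02,.065,"valve all")
rect(255,310,198,230,.03,.065,"other")
rect(115,220,180,240,.008,.021,"plate")
rect(174,206,125,160,.03,.2,"bottle")
p=rect(90,150,180,220,.14,.3,"handle top"); print(p[p[:,2].argsort()[-8:]].round(3))
print(r.get_obs()['clock'])
a=cv2.resize(im[145:235,250:335],None,fx=4.5,fy=4.5,interpolation=cv2.INTER_CUBIC); b=cv2.resize(im[175:240,95:220],None,fx=3.2,fy=3.2,interpolation=cv2.INTER_CUBIC)
o=np.zeros((410,800,3),np.uint8); o[:a.shape[0],:a.shape[1]]=a; o[:b.shape[0],390:390+b.shape[1]]=b; cv2.imwrite("pics/c1.png",o)
E
```

```text
valve high 430 [ 625.4 -300.3] [88.5 44.8] 75.5 zmed 0.0554
valve low 270 [ 629.2 -283.4] [143.1  44.1] 74.7 zmed 0.0382
valve all 723 [ 629.5 -283.4] [143.3  45. ] 75.1 zmed 0.0533
other 688 [ 482.2 -226.1] [ 43.6 142.9] 10.3 zmed 0.0552
plate 2270 [501.8 117.7] [270.1 110.1] 78.6 zmed 0.0152
bottle 525 [688.4  37.5] [64.5 62.3] 44.0 zmed 0.1101
handle top 307 [519.6 205.5] [75.  21.8] 79.0 zmed 0.1811
[[0.523 0.234 0.232]
 [0.525 0.234 0.232]
 [0.52  0.237 0.232]
 [0.527 0.232 0.233]
 [0.527 0.239 0.233]
 [0.52  0.239 0.233]
 [0.532 0.234 0.234]
 [0.53  0.231 0.234]]
0.15
```

View pics/c1.png

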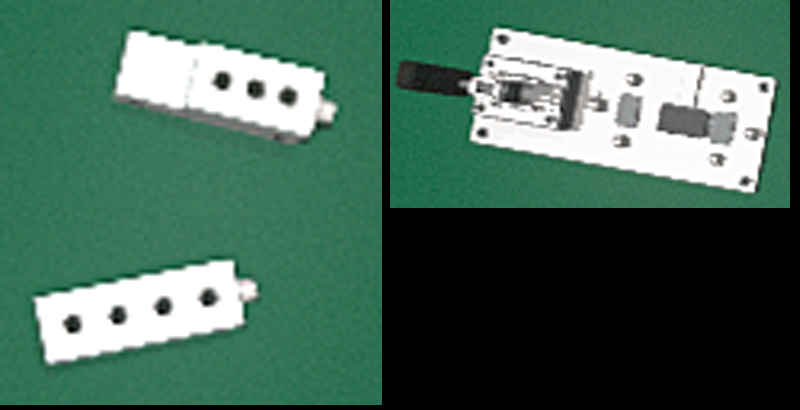

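The crop confirms it: the stepped body (3 ports, low land at the left) is the upper one, and the plain four-port body is the lower one. Valve origin is about (0.631, -0.277) with its x at 75.1°. The nest is about (0.492, 0.069) with its x at 78.6°. Sizes match (143 x 44, 270 x 110). Next I check IK, then look at the nest from near.

```bash
python3 - <<'E'
from h import *
for y in(78.6,-101.4):
    print(y,[None if q is None else np.round(q,0) for q in (r.solve_ik([.4905,.062,.25],[180,0,y]),r.solve_ik([.6295,-.2834,.02],[180,0,y-3.5]),r.solve_ik([.54,.309,.08],[180,0,y]),r.solve_ik([.525,.235,.3],[180,0,y]))])
p=r.get_obs()["position"]; r.movel([p[0],p[1],.36],speed=.25)
r.reach([.488,.05,.25],[180,0,-101.4]); r.sleep(.2)
im,w=world("wrist"); np.save("w1",w); save("w1.png",im)
th=np.radians(78.6); 
m=((w[...,2]>.034)&(w[...,2]<.047)).astype(np.uint8)
n,l,s,c=cv2.connectedComponentsWithStats(m)
ex=np.array([np.cos(th),np.sin(th)]); ey=np.array([-ex[1],ex[0]]); o=np.array([.4919,.0687])
for i in range(1,n):
    if s[i,4]<12: continue
    q=w[l==i]; d=(q[:,:2]-o)*1e3; print(s[i,4],c[i].round(),(d@ex).mean().round(1),(d@ey).mean().round(1),np.median(q[:,2]).round(4))
for z0,z1 in((.011,.019),):
    q=w[(w[...,2]>z0)&(w[...,2]<z1)]; d=(q[:,:2]-o)*1e3; print(np.percentile(d@ex,[.2,99.8]),np.percentile(d@ey,[.2,99.8]))
print(r.get_obs()["clock"])
E
```

```text
78.6 [array([ -2.,  -7., 103.,  -0.,  84.,   9.]), array([-31.,  31.,  84.,   0.,  65., -16.]), array([23., 19., 94., -0., 67., 34.]), array([16.,  3., 88., -0., 89., 28.])]
-101.4 [None, None, array([  23.,   19.,   94.,    0.,   67., -146.]), array([  16.,    3.,   88.,    0.,   89., -152.])]Traceback (most recent call last):
  File "<stdin>", line 5, in <module>
station.IKError: the arm cannot take that pose within its joint ranges
```

```bash
cat > look.py <<'E'
from h import *
import sys
r.reach([.488,.05,.25],[180,0,78.6]); r.sleep(.2)
im,w=world("wrist"); np.save("w1",w); save("w1.png",im)
th=np.radians(78.6); 
m=((w[...,2]>.034)&(w[...,2]<.047)).astype(np.uint8)
n,l,s,c=cv2.connectedComponentsWithStats(m)
ex=np.array([np.cos(th),np.sin(th)]); ey=np.array([-ex[1],ex[0]]); o=np.array([.4919,.0687])
for i in range(1,n):
    if s[i,4]<12: continue
    q=w[l==i]; d=(q[:,:2]-o)*1e3; print(s[i,4],c[i].round(),(d@ex).mean().round(1),(d@ey).mean().round(1),np.median(q[:,2]).round(4))
q=w[(w[...,2]>.011)&(w[...,2]<.019)]; d=(q[:,:2]-o)*1e3; print(np.percentile(d@ex,[.2,99.8]),np.percentile(d@ey,[.2,99.8]))
print(cv2.minAreaRect(d.astype(np.float32)))
print(r.get_obs()["clock"])
E
python3 look.py
```

```text
280 [443.  19.] 149.0 -213.4 0.0406
51 [256.  68.] 97.1 2.3 0.0378
68 [257.  87.] 75.3 0.7 0.0368
60 [234. 110.] 48.1 30.0 0.0372
60 [280. 110.] 48.0 -28.5 0.0373
217 [393. 133.] 19.2 -173.6 0.0406
416 [490. 137.] 15.4 -297.4 0.0413
152 [141. 166.] -23.9 153.8 0.0408
139 [119. 178.] -39.4 185.4 0.0408
46 [235. 178.] -41.0 29.8 0.0374
47 [278. 179.] -41.1 -28.2 0.0373
43 [257. 198.] -68.4 0.9 0.0373
552 [471. 257.] -158.1 -310.7 0.0407
198 [278. 299.] -229.3 -31.5 0.0406
[-322.43822162  175.21691649] [-316.19413946  414.14926598]
((-56.76678466796875, -74.000732421875), (520.3351440429688, 759.7598266601562), 78.72138977050781)
3.2667
```

View pics/w1.png

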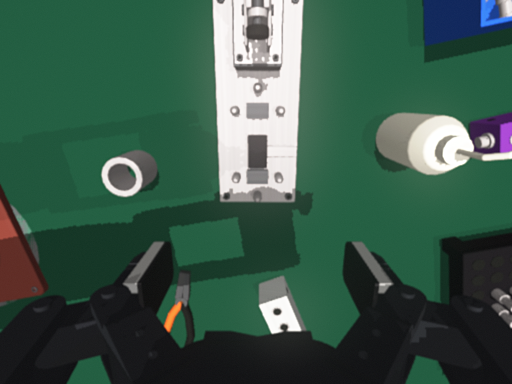

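The wrist view shows six pins around the nest: (234,110), (280,110), (235,178), (278,179), (257,87) and (257,198). The pad is at (257,152) and the bottle at (420,140) is well clear. The pin pattern gives the nest at +3.5/+0.8 mm from my first estimate, with spacing matching. I will measure the valve with the same camera and tool geometry so the bias cancels.

```bash
python3 - <<'E'
from h import *
th=np.radians(75.1); ex=np.array([np.cos(th),np.sin(th)])
v=np.array([.6313,-.2766]); t=v-.022*ex
r.reach([*t,.27],[180,0,75.1]); r.sleep(.2)
im,w=world("wrist"); save("w2.png",im)
near=np.hypot(w[...,0]-v[0],w[...,1]-v[1])<.085
for n,z0,z1 in(("high",.05,.061),("low",.033,.043),("all",.015,.061)):
    m=(near&(w[...,2]>z0)&(w[...,2]<z1)).astype(np.uint8)
    m=cv2.morphologyEx(m,cv2.MORPH_OPEN,np.ones((3,3),np.uint8))if n!="all" else m
    k,l,s,c=cv2.connectedComponentsWithStats(m); i=1+s[1:,4].argmax(); q=w[l==i]
    cc,sz,a=cv2.minAreaRect((q[:,:2]*1e3).astype(np.float32)); print(n,len(q),np.round(cc,1),np.round(sz,1),round(a,2),np.median(q[:,2]).round(4),"rel",np.round(((np.array(cc)/1e3-v)@ex)*1e3,1))
q=w[near&(abs(w[...,2])<.01)]; print("bench",np.median(q[:,2]))
w=np.load("top.npy"); p=w[170:245,115:225].reshape(-1,3); p=p[(p[:,2]>.034)&(p[:,2]<.045)]
th=np.radians(78.6);ex=np.array([np.cos(th),np.sin(th)]); ey=np.array([-ex[1],ex[0]]); d=(p[:,:2]-[.4919,.0687])*1e3
print(np.round(np.c_[d@ex,d@ey,p[:,2]*1e3],0)[(d@ex)<85].tolist()); print(r.get_obs()["clock"])
E
```

```text
high 2059 [ 625.3 -295.8] [84.6 44. ] 75.32 0.0543 rel -20.1
low 1187 [ 641.7 -233.3] [45.1 43.9] 75.67 0.0373 rel 44.5
all 3320 [ 629.2 -281.1] [143.8  44.1] 75.33 0.0536 rel -4.9
bench -0.0007720951206771354
[[-9.0, -46.0, 38.0], [49.0, -32.0, 37.0], [45.0, -33.0, 38.0], [43.0, -33.0, 37.0], [47.0, -29.0, 42.0], [44.0, -30.0, 41.0], [42.0, -30.0, 37.0], [-12.0, -41.0, 35.0], [44.0, -27.0, 41.0], [42.0, -27.0, 38.0], [-2.0, -33.0, 34.0], [-11.0, -34.0, 34.0], [-14.0, -32.0, 34.0], [-45.0, -34.0, 42.0], [-42.0, -31.0, 40.0], [-45.0, -31.0, 39.0], [-48.0, -32.0, 40.0], [-43.0, -28.0, 42.0], [-48.0, -29.0, 39.0], [-51.0, -30.0, 36.0], [76.0, -3.0, 37.0], [72.0, -4.0, 38.0], [71.0, -4.0, 34.0], [-43.0, -25.0, 35.0], [-46.0, -26.0, 36.0], [-49.0, -26.0, 36.0], [74.0, -0.0, 42.0], [71.0, -1.0, 41.0], [69.0, -1.0, 37.0], [12.0, -12.0, 36.0], [9.0, -13.0, 36.0], [74.0, 3.0, 39.0], [71.0, 2.0, 38.0], [68.0, 1.0, 38.0], [66.0, 1.0, 34.0], [11.0, -9.0, 36.0], [-0.0, -11.0, 35.0], [-6.0, -12.0, 37.0], [74.0, 5.0, 36.0], [71.0, 5.0, 39.0], [11.0, -6.0, 35.0], [-1.0, -8.0, 34.0], [-9.0, -10.0, 35
[... 566 characters left out ...]
.0, -3.0, 38.0], [-74.0, -4.0, 37.0], [-13.0, 10.0, 34.0], [-17.0, 10.0, 36.0], [-69.0, 0.0, 37.0], [-75.0, -1.0, 42.0], [-77.0, -1.0, 34.0], [44.0, 24.0, 35.0], [-23.0, 12.0, 36.0], [-26.0, 11.0, 37.0], [-69.0, 3.0, 36.0], [-72.0, 3.0, 39.0], [-75.0, 2.0, 39.0], [-78.0, 2.0, 38.0], [48.0, 28.0, 40.0], [45.0, 27.0, 39.0], [42.0, 27.0, 40.0], [46.0, 30.0, 43.0], [44.0, 30.0, 41.0], [41.0, 29.0, 40.0], [39.0, 29.0, 36.0], [46.0, 33.0, 41.0], [45.0, 33.0, 35.0], [41.0, 32.0, 40.0], [-41.0, 26.0, 37.0], [-44.0, 26.0, 36.0], [-47.0, 25.0, 38.0], [-42.0, 29.0, 39.0], [-45.0, 28.0, 42.0], [-47.0, 28.0, 35.0], [-50.0, 28.0, 36.0], [-42.0, 32.0, 38.0], [-46.0, 31.0, 44.0], [-48.0, 31.0, 40.0]]
4.9167
```

View pics/w2.png

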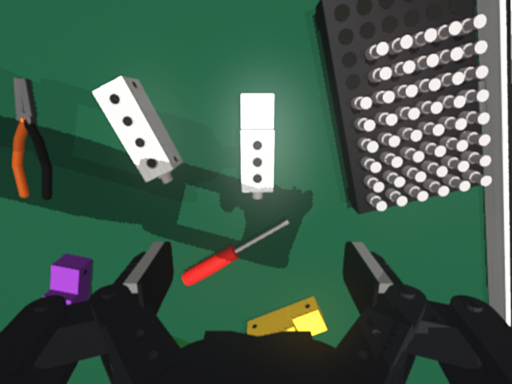

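View: stepped body at (258,145) with the land up at (258,110), screwdriver at (235,250), and the plain body at (135,130), all clear of the fingers. Grasping now.

```bash
python3 - <<'E'
from h import *
A=75.35; p=np.array([.6293,-.2823])
r.reach([*p,.12],[180,0,A]); r.movel([*p,.018],speed=.1); r.sleep(.2)
r.grab(60); r.sleep(.3); o=r.get_obs(); print({k:np.round(o[k],4) for k in("clock","position","tcp_rot","force","gripper_width","grasp_force")})
r.movel([*p,.15],speed=.15); r.sleep(.3); o=r.get_obs(); print({k:np.round(o[k],4) for k in("clock","position","tcp_rot","force","gripper_width","grasp_force")})
im,w=world("wrist"); save("w3.png",im)
R=Ro.from_euler("xyz",o["tcp_rot"],degrees=True).as_matrix(); t=(w-o["position"])@R*1e3; np.save("t3",t)
for n,z0,z1 in(("high",-48,-27),("low",-27,-12)):
    m=((abs(t[...,0])<75)&(abs(t[...,1])<24)&(t[...,2]>z0)&(t[...,2]<z1)).astype(np.uint8)
    k,l,s,c=cv2.connectedComponentsWithStats(m); i=1+s[1:,4].argmax(); q=t[l==i]
    cc,sz,a=cv2.minAreaRect(q[:,:2].astype(np.float32)); print(n,len(q),np.round(cc,1),np.round(sz,1),round(a,2),np.median(q[:,2]).round(1),np.percentile(q,[1,99],axis=0).round(1).tolist())
E
```

```text
{'clock': np.float64(7.7083), 'position': array([ 0.6293, -0.2824,  0.0184]), 'tcp_rot': array([1.799987e+02, 7.800000e-03, 7.535090e+01]), 'force': array([-3.1764,  1.3665,  5.2315]), 'gripper_width': np.float64(0.0422), 'grasp_force': np.float64(62.4778)}
{'clock': np.float64(9.0417), 'position': array([ 0.6289, -0.2821,  0.1491]), 'tcp_rot': array([-1.79926e+02, -1.85000e-02,  7.53505e+01]), 'force': array([-0.0501,  0.0782, -5.4997]), 'gripper_width': np.float64(0.0423), 'grasp_force': np.float64(61.6057)}
high 11426 [-10.7  -0.3] [77.6 48. ] 0.79 -36.0 [[-45.9, -21.6, -45.3], [27.7, 21.5, -29.3]]
low 7706 [49.5  0.1] [44.2 45.6] 89.97 -18.9 [[27.4, -21.3, -25.7], [72.2, 21.4, -17.3]]
```

View pics/w3.png

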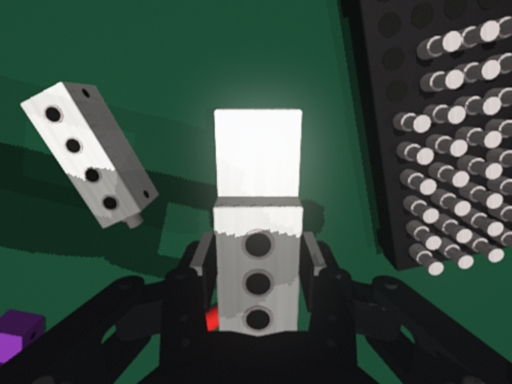

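The body is held squarely, step edge at row 200, land (258,155), and still aligned with the tool. I will hover it just above the pins and check the land end against the end pin from near.

```bash
python3 - <<'E'
from h import *
th=np.radians(78.6);ex=np.array([np.cos(th),np.sin(th)]); ey=np.array([-ex[1],ex[0]])
p=np.array([.4919,.0687])-.0052*ex+.0004*ey
r.reach([*p,.20],[180,0,78.6]); r.movel([*p,.085],speed=.12); r.sleep(.3)
o=r.get_obs(); print(o["clock"],o["position"].round(4),(p).round(4),o["tcp_rot"].round(2),o["force"].round(2))
im,w=world("wrist"); save("w4.png",im[:260,100:420])
R=Ro.from_euler("xyz",o["tcp_rot"],degrees=True).as_matrix(); t=(w-o["position"])@R*1e3; np.save("t4",t); np.save("w4",w)
z=w[...,2]*1e3
def rep(n,m):
    k,l,s,c=cv2.connectedComponentsWithStats(m.astype(np.uint8))
    for i in range(1,k):
        if s[i,4]>25: q=t[l==i]; print(n,s[i,4],c[i].round(0),"mean",q.mean(0).round(1),"lo/hi",np.percentile(q,[2,98],axis=0).round(1).tolist())
roi=(abs(t[...,0])<95)&(abs(t[...,1])<45)
rep("pin",roi&(z>30)&(z<46)); rep("pintop",roi&(z>39)&(z<46)); rep("land",roi&(z>95)&(z<112)&(t[...,0]>20))
E
```

```text
11.9 [0.4908 0.0637 0.0855] [0.4905 0.0637] [ 1.7995e+02 -1.0000e-02  7.8600e+01] [ 0.39  0.36 -4.45]
pin 222 [256.  95.] mean [80.2 -0.6 48.6] lo/hi [[75.1, -6.0, 44.4], [85.3, 4.8, 52.7]]
pin 61 [212. 134.] mean [ 53.3 -33.2  48.8] lo/hi [[48.6, -35.3, 44.8], [57.9, -31.3, 52.2]]
pin 29 [302. 134.] mean [53.3 32.9 50.1] lo/hi [[49.0, 31.8, 47.2], [57.0, 34.0, 52.5]]
pintop 51 [257.  95.] mean [80.1 -0.5 45.3] lo/hi [[77.7, -3.0, 44.1], [82.4, 2.5, 46.4]]
land 7697 [257. 153.] mean [ 49.9   0.1 -19.1] lo/hi [[27.5, -20.8, -23.4], [71.8, 21.1, -17.5]]
```

View pics/w4.png

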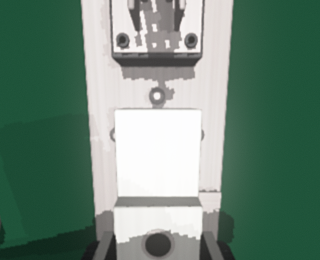

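The end pin is centred at x 80.1, y -0.5 in the tool frame. The land spans x 27.5 to 71.8, so it is within about 0.6 mm. I will nudge by (0.5, 0.5) mm and press slowly.

```bash
python3 - <<'E'
from h import *
th=np.radians(78.6);ex=np.array([np.cos(th),np.sin(th)]); ey=np.array([-ex[1],ex[0]])
p=np.array([.4919,.0687])-.0047*ex+.0009*ey
def st(n):
    o=r.get_obs(); print(n,o["clock"].__round__(2),o["position"].round(4),o["tcp_rot"].round(2),o["force"].round(1),o["torque"].round(2),o["gripper_width"].round(4))
r.grab(100); st("grip")
print(r.movel([*p,.062],speed=.05,until_force=12)); st("a")
print(r.movel([*p,.055],speed=.02,until_force=12)); st("b")
print(r.movel([*p,.037],speed=.006,until_force=25)); st("c")
r.sleep(.3); st("d")
E
```

```text
Traceback (most recent call last):
AttributeError: 'float' object has no attribute 'round'
```

```bash
cat >> h.py <<'E'
th=np.radians(78.6);ex=np.array([np.cos(th),np.sin(th)]); ey=np.array([-ex[1],ex[0]])
p=np.array([.4919,.0687])-.0047*ex+.0009*ey
def st(n):
    o=r.get_obs(); print(n,*[np.round(o[k],4 if k in("position","gripper_width") else 2) for k in("clock","position","tcp_rot","force","torque","gripper_width")])
E
python3 - <<'E'
from h import *
st("grip")
print(r.movel([*p,.062],speed=.05,until_force=12)); st("a")
print(r.movel([*p,.055],speed=.02,until_force=12)); st("b")
print(r.movel([*p,.037],speed=.006,until_force=25)); st("c")
r.sleep(.3); st("d")
E
```

```text
grip 12.17 [0.4905 0.0637 0.0851] [180.   -0.   78.6] [ 0.51  0.43 -6.24] [0.   0.03 0.  ] 0.0406
False
a 12.78 [0.4899 0.0643 0.0617] [-1.7997e+02  1.0000e-02  7.8600e+01] [ 0.95 -0.36 -5.08] [-0.06  0.   -0.  ] 0.0406
False
b 13.28 [0.49   0.0643 0.0549] [-179.99    0.     78.6 ] [-0.03 -0.6  -5.91] [0.   0.03 0.05] 0.0406
True
c 15.25 [0.4901 0.0642 0.0437] [-1.7996e+02  2.0000e-02  7.8610e+01] [-1.11 -0.44  5.11] [-0.03  0.11  0.01] 0.0408
d 15.55 [0.4901 0.0642 0.0437] [-1.7996e+02  2.0000e-02  7.8610e+01] [-1.93  0.94  4.54] [ 0.01  0.13 -0.  ] 0.0408
```

```bash
python3 - <<'E'
from h import *
st("0")
print(r.movel([*p,.0395],speed=.006,until_force=25)); st("press"); r.sleep(.2); st("hold")
r.movel([*p,.0434],speed=.02); r.ungrasp(); r.sleep(.3); st("open")
r.movel([*p,.15],speed=.15); r.movel([*p-.025*ex,.2],speed=.15); r.sleep(.3); st("up")
im,w=world("wrist"); save("w5.png",im)
z=w[...,2]; d=(w[...,:2]-[.4919,.0687])*1e3; X=d@ex; Y=d@ey
for n,m in(("land",(X>32)&(X<55)&(abs(Y)<14)),("high",(X>-15)&(X<15)&(abs(Y)<18)),("high-",(X>-60)&(X<-30)&(abs(Y)<18)),("plate",(X>-80)&(X<80)&(abs(Y)>42)&(abs(Y)<50))): print(n,m.sum(),np.nanmedian(z[m]).round(4))
m=(z>.055)&(z<.07)&(abs(Y)<40)&(X>10)&(X<80); print("land rect",cv2.minAreaRect(np.c_[X[m],Y[m]].astype(np.float32)))
E
```

```text
0 15.55 [0.4901 0.0642 0.0437] [-1.7996e+02  2.0000e-02  7.8610e+01] [-1.93  0.94  4.54] [ 0.01  0.13 -0.  ] 0.0408
True
press 15.95 [0.4902 0.0642 0.0437] [-1.7976e+02  7.0000e-02  7.8630e+01] [-2.06 -0.65  5.48] [ 0.04  0.19 -0.05] 0.0407
hold 16.15 [0.4902 0.0642 0.0437] [-1.7977e+02  7.0000e-02  7.8630e+01] [-1.73 -0.19  6.81] [ 0.    0.17 -0.05] 0.0404
open 17.21 [0.4901 0.0643 0.0434] [-1.7959e+02  1.1000e-01  7.8630e+01] [-0.65 -0.73  0.07] [ 0.03  0.03 -0.03] 0.0854
up 18.89 [0.4846 0.0401 0.1991] [-1.795e+02  1.100e-01  7.866e+01] [ 0.37 -0.93 -0.08] [-0.05  0.03  0.02] 0.0855
land 664 0.0624
high 2682 0.3171
high- 957 0.0794
plate 7312 0.265
land rect ((45.46631622314453, 0.5304527282714844), (44.02742385864258, 44.75286102294922), 89.8516616821289)
```

View pics/w5.png

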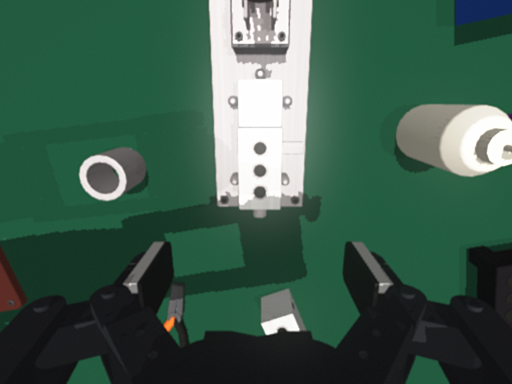

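The body is seated: the land reads 0.0624, which is 25.1 mm above its reading on the bench (0.0373). The high part is also +25 mm, it is centred between the pins, and a second press met a solid stop at the same height. Next I find the handle angle from the top cloud, then grip it.

```bash
cat >> h.py <<'E'
o0=np.array([.4919,.0687]); N=o0+.0022*ex+.0008*ey
def grip_tcp(h,s=.105,dz=0): 
    q=N+(.140+s*np.cos(h))*ex; return np.array([*q,.100+s*np.sin(h)-.019+dz])
E
python3 - <<'E'
from h import *
w=np.load("top.npy"); q=w[170:230,80:160].reshape(-1,3); d=q[:,:2]-o0; X=d@ex; Y=d@ey
m=(abs(Y)<.009)&(q[:,2]>.155)&(q[:,2]<.222)&(X>.135)
x=X[m];z=q[m,2]; b,a=np.polyfit(z,x,1); print(m.sum(),"h line",np.arctan2(1,b), "x at z=.2",a+b*.2,"Y mean",Y[m].mean(), "resid",np.std(x-a-b*z))
h=[hh for hh in np.arange(1.2,1.45,.005)]
e=[np.median(abs((x-.140)*np.sin(k)-(z-.1)*np.cos(k)+.008)) for k in h]; k=h[int(np.argmin(e))]; print("h fit",k,min(e))
H=np.clip(k,1.25,1.38); t=grip_tcp(H); print(t)
r.movel([*r.get_obs()["position"][:2],.34],rot=[180,0,78.6],speed=.25); r.reach([*t[:2],.34],[180,0,78.6])
print(r.movel(t,speed=.12,until_force=12)); st("at"); r.grab(25); r.sleep(.2); st("gripped")
im,ww=world("wrist"); save("w6.png",im)
E
```

```text
122 h line 1.2689047587614584 x at z=.2 0.15549003852599935 Y mean -5.210741634960283e-06 resid 0.004079548186466024
h fit 1.3249999999999973 0.0008889890294998034
[0.52427271 0.23329815 0.18284411]
False
at 21.92 [0.5249 0.2335 0.1839] [ 1.7991e+02 -5.0000e-02  7.8600e+01] [ 0.16 -0.33  0.27] [ 0.02  0.02 -0.01] 0.0856
gripped 22.72 [0.5244 0.2333 0.183 ] [ 1.7998e+02 -1.0000e-02  7.8600e+01] [ 0.33 -0.04  0.88] [-0.03 -0.05 -0.03] 0.0215
```

View pics/w6.png

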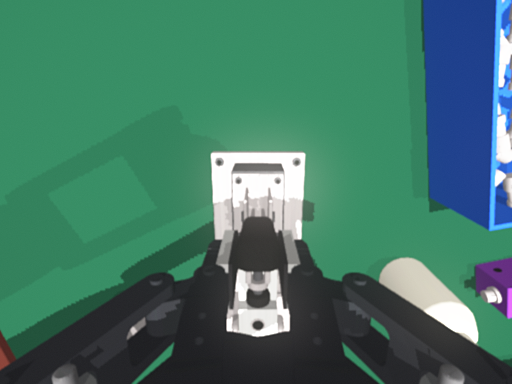

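The black grip is held between the pads at (258,240), width 21.5 mm, and the path ahead is clear. Swinging it down.

```bash
python3 - <<'E'
from h import *
for h in np.linspace(1.325,0,15)[1:]:
    if r.movel(grip_tcp(h),speed=.06,until_force=45): st("STOP %.2f"%h); break
    f=r.get_obs()["force"]; print(round(h,2),f.round(1))
else: print(r.movel(grip_tcp(0,dz=-.004),speed=.01,until_force=30))
st("end"); print(r.get_obs()["grasp_force"])
E
```

```text
1.23 [-0.1  0.4  3.7]
1.14 [1.1 1.7 5.5]
1.04 [-0.1  3.   5.7]
0.95 [0.4 4.9 5.6]
0.85 [1.5 6.6 6.3]
0.76 [1.4 8.4 7.5]
0.66 [1.2 8.8 7.8]
0.57 [ 1.  10.6  7.3]
0.47 [ 0.8 13.   7.4]
0.38 [ 0.6 16.1  7.5]
0.28 [ 2.3 16.4  6.7]
0.19 [ 1.4 18.4  6.2]
0.09 [ 2.  19.6  4.3]
0.0 [ 3.  22.   2.5]
False
end 27.75 [0.542  0.318  0.0803] [179.75  -0.72  78.64] [ 0.68 20.07  7.71] [ 2.89 -0.05 -0.03] 0.0219
34.77692484855652
```

Now release, then press the handle top with shut fingers to confirm it is fully down.

```bash
python3 - <<'E'
from h import *
r.ungrasp(); r.sleep(.2); st("open")
t=grip_tcp(0); r.movel([*t[:2],.17],rot=[180,0,78.6],speed=.15)
r.grab(25); r.movel([*t[:2],.125],speed=.1)
print(r.movel([*t[:2],.099],speed=.015,until_force=25)); st("contact"); r.sleep(.2); st("hold")
r.movel([*t[:2],.16],speed=.15); r.movel([*(t[:2]-.0*ex),.34],speed=.25); 
c=N-.03*ex; r.reach([*c,.30],[180,0,78.6]); r.sleep(.3); st("look")
im,w=world("wrist"); save("w7.png",im)
z=w[...,2]; d=(w[...,:2]-o0)*1e3; X=d@ex; Y=d@ey
for x in(190,210,230,250,265):
    m=(abs(X-x)<6)&(abs(Y)<9)&(z>.03); print(x,m.sum(),np.nanmedian(z[m]) if m.any() else None)
m=(X>-60)&(X<-30)&(abs(Y)<18)&(z<.12); print("high",np.nanmedian(z[m]))
E
```

```text
open 28.59 [0.54   0.3111 0.077 ] [180.   -0.   78.6] [-0.59  0.08  0.77] [-0.02 -0.02 -0.03] 0.0852
False
contact 32.61 [0.5401 0.3112 0.0991] [ 1.7998e+02 -1.0000e-02  7.8600e+01] [0.23 0.91 2.3 ] [ 0.19 -0.12 -0.01] -0.0
hold 32.81 [0.5401 0.3111 0.0991] [179.98  -0.    78.6 ] [0.46 0.95 2.18] [ 0.18 -0.19 -0.01] 0.0001
look 35.61 [0.4859 0.0423 0.3   ] [-180.     -0.     78.68] [-0.79 -0.11  0.36] [-0.04 -0.   -0.02] -0.0001
190 0 None
210 0 None
230 0 None
250 0 None
265 0 None
high 0.07936534837856979
```

View pics/w7.png

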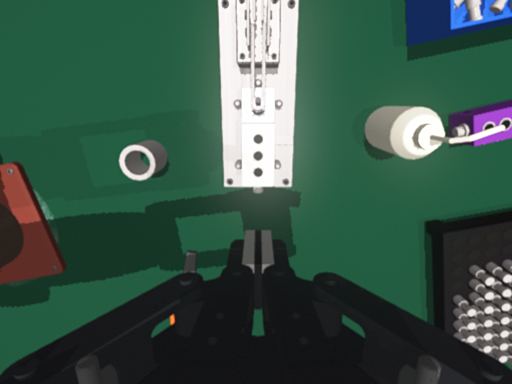

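The foot rests on the land at (258,103). The handle is out of this frame, so I check its height in the top depth map.

```bash
python3 - <<'E'
from h import *
for n in("top","scene"):
    im,w=world(n); z=w[...,2]; d=(w[...,:2]-o0)*1e3; X=d@ex; Y=d@ey
    for x in range(160,290,10):
        m=(abs(X-x)<5)&(abs(Y)<8)&(z>.03); print(n,x,m.sum(),np.nanmedian(z[m]).round(4) if m.any() else None, np.nanmedian(im[m],0) if m.any() else "")
E
```

```text
top 160 0 None 
top 170 0 None 
top 180 0 None 
top 190 0 None 
top 200 0 None 
top 210 0 None 
top 220 0 None 
top 230 0 None 
top 240 0 None 
top 250 0 None 
top 260 0 None 
top 270 0 None 
top 280 0 None 
scene 160 33 0.1013 [160. 161. 153.]
scene 170 37 0.0999 [174. 170. 167.]
scene 180 29 0.1069 [150. 145. 143.]
scene 190 18 0.114 [128.  130.  124.5]
scene 200 19 0.1174 [61. 66. 60.]
scene 210 19 0.1182 [60. 65. 58.]
scene 220 22 0.1208 [60. 64. 58.]
scene 230 20 0.1217 [59.  64.  57.5]
scene 240 21 0.1236 [57. 62. 56.]
scene 250 19 0.1247 [57. 62. 56.]
scene 260 23 0.1266 [55. 61. 55.]
scene 270 25 0.1272 [53. 61. 54.]
scene 280 2 0.1199 [50.  86.  66.5]
```

```bash
python3 - <<'E'
from h import *
im,w=world("scene"); z=w[...,2]; d=(w[...,:2]-o0)*1e3; X=d@ex; Y=d@ey
m=(X>195)&(X<270)&(abs(Y)<40)&(z>.06)
for x in(200,220,240,260): 
    k=m&(abs(X-x)<5); print(x,k.sum(),np.percentile(Y[k],[3,50,97]).round(1),np.percentile(z[k],[3,50,97]).round(4))
k=(X>-60)&(X<10)&(abs(Y)<15)&(z<.12)&(z>.06); print("high (80)",np.nanmedian(z[k])); k=(X>-80)&(X<80)&(abs(Y)>42)&(abs(Y)<50); print("plate(15)",np.nanmedian(z[k]))
k=(abs(X-45)<12)&(abs(Y)<8); print("foot",np.nanpercentile(z[k],[5,50,95]))
save("s2.png",cv2.resize(im[180:290,270:400],None,fx=5,fy=5,interpolation=cv2.INTER_CUBIC)); st("")
E
```

```text
200 29 [-10.1  -2.4   9.6] [0.1068 0.1166 0.1198]
220 32 [-10.5  -3.6   8.2] [0.1115 0.1194 0.1233]
240 33 [-9.6 -3.4 10.1] [0.1129 0.1221 0.1259]
260 32 [-9.7 -2.6 10.2] [0.1162 0.1255 0.1287]
high (80) 0.08061086176121057
plate(15) 0.6590783715313252
foot [0.06341453 0.64725742 0.69945863]
 35.81 [0.4857 0.0419 0.3   ] [-180.      0.     78.63] [-0.49 -0.53 -0.04] [0.   0.02 0.04] -0.0002
```

View pics/s2.png

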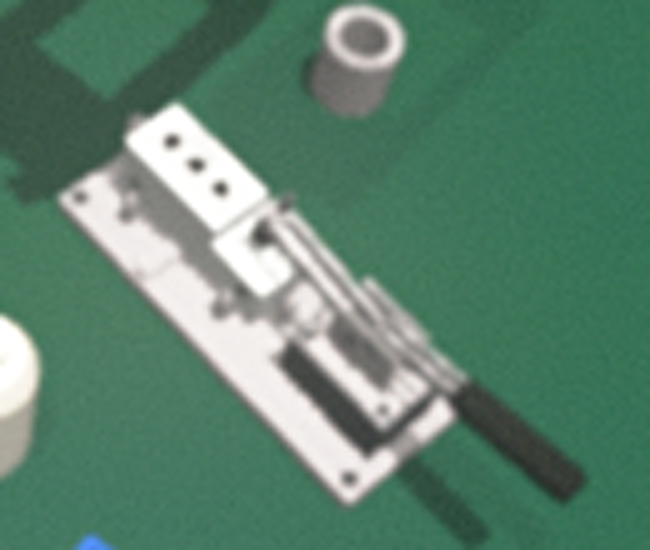

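The handle still stands at about h = 0.14 and the foot is just off the land. My press stopped short because the fingers met the handle about 20 mm higher than I assumed and never reached the stop. I will press again to the solid stop, then check the height.

```bash
python3 - <<'E'
from h import *
t=grip_tcp(0,s=.110)
r.reach([*t[:2],.20],[180,0,78.6]); r.movel([*t[:2],.108],speed=.15); st("near")
print(r.movel([*t[:2],.074],speed=.015,until_force=28)); st("contact")
r.movel([*t[:2],.20],speed=.2); st("up")
im,w=world("scene"); z=w[...,2]; d=(w[...,:2]-o0)*1e3; X=d@ex; Y=d@ey
for x in(200,220,240,260): 
    k=(abs(Y)<8)&(z>.06)&(z<.14)&(abs(X-x)<5); print(x,k.sum(),np.nanmedian(z[k]).round(4) if k.any() else None)
E
```

```text
near 37.72 [0.5419 0.316  0.1092] [ 1.7992e+02 -6.0000e-02  7.8570e+01] [ 0.54 -0.37  0.69] [-0.02  0.01 -0.01] 0.0001
True
contact 39.47 [0.5412 0.3162 0.0819] [1.800e+02 2.000e-02 7.861e+01] [-2.56 -0.85  7.5 ] [-0.16  0.38 -0.07] -0.0001
up 40.21 [0.5401 0.3156 0.1982] [-1.7991e+02  6.0000e-02  7.8610e+01] [ 0.33 -0.35 -1.16] [-0.03 -0.   -0.03] 0.0
200 17 0.1091
220 20 0.1082
240 20 0.1084
260 19 0.1087
```

The grip top is now level at 0.108 along its whole length, which matches h ≈ 0, and the press ended on a solid stop. Handing in.

```bash
python3 - <<'E'
from h import *
r.sleep(.3); print(r.hand_in()); st("")
E
```

```text
the job is handed in; nothing more can be done
None
the job is handed in; nothing more can be done
```

The stepped valve body is seated fully home on the rests, the clamp is closed over it with the handle level, the arm is clear, and the job is handed in; no verdict came back.

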